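# Sort two spring plungers by push resistance

### The arm

A 6-joint arm with a two-finger parallel gripper is mounted at the origin on a cart in front of the work surface, level with it; the furniture and walls round the work are solid. World frame = base frame: x ahead of the robot, y to its left, z up, the work surface at z = 0. Lengths are in m, angles in rad, forces in N, time in s.
With the tool pointing down it reaches from about 0.3 to 0.775 m from the base axis. Payload 14.6 kg.
Tool frame: the origin (TCP) lies at the very end of the fingers, on their centre line; the grasp point (between the pads) lies 19 mm behind it; z points along the fingers, y is the line along which they close (so a half turn about z gives the same grasp; the last joint's range is limited). The gripper opens to 94 mm and grips with 3 to 60 N. Pads are 16 mm wide; open, the fingers measure 119 mm over their backs; the gripper's body (75 mm by 177 mm) begins 78 mm behind the grasp point.
Start: joints at [-0.067, 0.3, 1.521, -0, 1.321, -0.067], TCP at [0.55, -0, 0.205] pointing down, gripper open.
Joint ranges: [-3.03, 3.03], [-0.79, 2.21], [0.23, 2.52], [-1.04, 4.18], [0, 3.07], [-2.55, 2.55]. Speed limits (rad/s): [2.22, 2.22, 2.57, 3.14, 3.14, 3.14].

### API

Orientations are given as [roll, pitch, yaw] about the fixed x, y, z axes, in that order (R = Rz(yaw) Ry(pitch) Rx(roll)).
In Python, from station import ctrl, cams gives the robot as it stands. The module is installed in compiled form; this text tells all that it offers.
- The arm moves only by the tool arm_command, never from a script. Its argument "plan" is a list that holds one entry, the list of rows, each a list of 7 numbers: the shift along the tool's x, y, z in normalised numbers (1 is 1 m), then the turn, a rotation vector about the tool's x, y, z in shares of pi rad (1.0 is pi rad), then the closure, from -1 (fully open) to 1 (shut). A call has 1 to 12 rows; each row is the pose to reach, as a shift and turn from the pose commanded when the call began, along the tool's axes at that moment; what a row does not reach only later rows make up. A row lasts 1/10 s, in which the tool goes at most 50 mm and 8.59 degrees, less where a joint would pass 70% of its speed; a pose out of reach is approached as far as the arm can. Shift and turn numbers lie between -1 and 1, and a call with a number outside is refused. A call with a gripper value outside its range is refused whole. The fingers move at their own pace and stop on an object; "squeeze" is the grip in N (left out, the last holds). Time passes only in rows, so rows that repeat a pose let the fingers close. It gives the time, the measured TCP pose, the force, the opening and the grip force at its end, in the units of the state.
- ctrl.get_obs(): the state, without advancing time (a new reading comes with each control period).
- cams.camera(name): name is "scene" or "side" or "wrist"; returns (picture, depth): 400x640x3 uint8, blue, green, red; 400x640 float32, m along the optical axis (not along the pixel's ray), 0 where there is no reading.
- cams.camera_info(name): a dict with "fx", "fy", "cx", "cy" (pixels), "world_to_cam" (4x4, takes a point from world to camera coordinates). Camera axes: x right, y down, z forward; pixel columns grow to the right and rows downward; lengths in m; the calibration is good to about 2 mm. A picture is of the moment at which its call begins: read the wrist's pose just before it. camera_info takes no time and is no camera call; for the wrist camera it gives the pose at the moment of the call.
- ctrl.hand_in(): hands the job in; it is judged then, once.
The state is a dict: "time_s": time; "qpos": joint angles; "joint_vel": joint speeds; "tau": joint torques, N m; "ee_pos": TCP position; "eef_rot": TCP orientation; "force": force on the tool from outside, world axes, zero at the start; "moment": the same for the moment, N m; "grip_width": finger opening in m; "grip_force": force on a finger pad.
Only numpy, scipy, OpenCV 4.12 (cv2) and the standard library are available. Lean on these libraries where they do the work, as an engineer would, in place of code of your own. Each camera call takes 0.05 s, during which the arm holds its last target. There are 200 camera calls.

### The job

The two spring plungers in the slanted rack look alike, but one has a stiff spring and the other a weak one. While each still sits in its pocket, press its knob at least halfway in along its axis, the left one first and then the right, to feel which is which. Then stand the stiff one upright on the floor of the green tray and the weak one upright on the floor of the red tray, without dropping them or disturbing the other things on the bench.

Things in the scene. Friction and masses are not known exactly. Their poses are not given: they have to be found in the camera images.
- unit_a: Spring plunger unit, one of two that look alike; neither its letter nor its pocket tells which is stiff. Square aluminium body 44 x 44 mm, 80 mm tall, dark band near the foot, dark collar 38 mm across and 8 mm high, then a black push knob: 120 mm in all, 0.3 to 0.6 kg. Origin: centre of the foot; z up the axis to the knob; in the rack z leans 0.61 rad from vertical and y is along rack y.
- knob_a (a point): Centre of the flat top of unit_a's knob, 120 mm up the unit's z from its origin when out; moves with the knob. Black disc 32 mm across, 14 mm thick, on a thin stem. Below it the body can be gripped across its y sides (44 mm wide), fingers pointing along the unit's -z on either side of the knob: 45 to 80 mm above the foot is clear of the pocket.
- plunger_a (a joint): How far the knob of unit_a is pushed in along the unit's axis: 0 m fully out (spring rest), 0.015 m fully in. It springs back when let go. A weak spring needs about 1.5 N to start and 4 N at full travel; a stiff one about 4 N to start and 14 N at full travel. One of the two units is weak, the other stiff.
- unit_b: Spring plunger unit, one of two that look alike; neither its letter nor its pocket tells which is stiff. Square aluminium body 44 x 44 mm, 80 mm tall, dark band near the foot, dark collar 38 mm across and 8 mm high, then a black push knob: 120 mm in all, 0.3 to 0.6 kg. Origin: centre of the foot; z up the axis to the knob; in the rack z leans 0.61 rad from vertical and y is along rack y.
- knob_b (a point): Centre of the flat top of unit_b's knob, 120 mm up the unit's z from its origin when out; moves with the knob. Black disc 32 mm across, 14 mm thick, on a thin stem. Below it the body can be gripped across its y sides (44 mm wide), fingers pointing along the unit's -z on either side of the knob: 45 to 80 mm above the foot is clear of the pocket.
- plunger_b (a joint): How far the knob of unit_b is pushed in along the unit's axis: 0 m fully out (spring rest), 0.015 m fully in. It springs back when let go. A weak spring needs about 1.5 N to start and 4 N at full travel; a stiff one about 4 N to start and 14 N at full travel. One of the two units is weak, the other stiff.
- test_rack: Test rack, fixed: plywood base 130 x 290 mm, two grey slanted pockets 170 mm apart along rack y, each with a unit leaning 35 degrees towards the robot side (rack -x). A pocket has a seat under the foot, a wall 45 mm high along the slant on the robot side, cheeks 25 mm high, a low rear lip; draw the unit out along its axis. Origin: centre of the underside; +y is left seen from the robot.
- left_seat (a point): Centre of the seat of the left pocket (as seen from the robot); the foot centre of the unit in it. 50 mm above the bench.
- right_seat (a point): Centre of the seat of the right pocket (as seen from the robot); the foot centre of the unit in it. 50 mm above the bench.
- green_tray: Green open tray, fixed, for stiff units: 150 x 150 mm, 35 mm high, walls and floor 5 mm thick (inside 140 x 140 mm). Origin: centre of its underside. It may stand left or right of the rack.
- red_tray: Red open tray, fixed, for weak units: same size as the green one, origin centre of its underside. It may stand left or right of the rack.
- masking_tape: Bystander, leave alone: roll of masking tape lying flat, about 104 mm across and 25 mm high; origin: centre of its underside.
- shellac_tin: Bystander, leave alone: small dark paint tin, 78 mm across and 78 mm high; origin: centre of its underside.
- plaster_bowl: Bystander, leave alone: green bowl, about 138 mm across and 78 mm high; origin: centre of its underside.
- mallet: Bystander, leave alone: white-headed mallet lying flat, 274 x 98 x 61 mm; origin: centre of its underside.

How it is judged:
On the way, in this order (a step that is already met when the one before it is completed fails the run):
1. the knob of the unit in the left pocket is pressed in at least about halfway (7 mm) while the unit sits there (((distance between unit_a and left_seat below 0.03 m and value of joint plunger_a above 0.007 m) or (distance between unit_b and left_seat below 0.03 m and value of joint plunger_b above 0.007 m))), for 0.1 s.
2. then the knob of the unit in the right pocket is pressed in at least about halfway (7 mm) while the unit sits there (((distance between unit_a and right_seat below 0.03 m and value of joint plunger_a above 0.007 m) or (distance between unit_b and right_seat below 0.03 m and value of joint plunger_b above 0.007 m))), for 0.1 s.
At the end, for the whole second after the job is handed in: The stiff unit stands in the green tray and the weak one in the red tray: each with its foot centre within 60 mm of the tray centre along both tray axes and less than 12 mm above the tray's underside, its axis within 0.12 rad of vertical, at rest (under 0.02 m/s) (x of unit_a in the frame of green_tray between -0.06 and 0.06 m and y of unit_a in the frame of green_tray between -0.06 and 0.06 m and z of unit_a in the frame of green_tray below 0.012 m and angle between each of unit_a, unit_b's own z axis and vertical below 0.12 rad and linear speed of each of unit_a, unit_b below 0.02 m/s and x of unit_b in the frame of red_tray between -0.06 and 0.06 m and y of unit_b in the frame of red_tray between -0.06 and 0.06 m and z of unit_b in the frame of red_tray below 0.012 m); the robot touches nothing.
It fails at once if a unit is dropped or thrown (faster than 1 m/s with no finger on it) ((linear speed of unit_a above 1 m/s and not (contact force between the fingers and unit_a above 0.1 N)) or (linear speed of unit_b above 1 m/s and not (contact force between the fingers and unit_b above 0.1 N))).
It fails at once if the tape, tin, bowl or mallet is moved more than 30 mm (distance of any of masking_tape, shellac_tin, plaster_bowl, mallet from where it was at the start of the episode above 0.03 m).
It also fails if it takes over 70 s, if anything falls off the work surface, if the arm or the gripper's body presses on something with over 40 N, if the wrist force passes 120 N, or if a joint passes its speed limit or range.

## Working session

There is one attempt and no reset: what is moved stays moved. The work goes in short steps, Python scripts to look and compute and a tool call to move; the robot and the scene stay as the last step left them, time stands still between calls to the robot, and variables do not carry over. Pictures are saved under pics/ and viewed, at most 10 in all, crops included, and the job is handed in when it is done.

Besides the shell and the picture viewer there is one more tool, called after "Emit:" by a JSON object that holds its "name" and its "arguments". arm_command: Moves the arm, as the interface text tells. Its arguments: {"type":"object","properties":{"plan":{"type":"array"},"squeeze":{"type":"number"}},"required":["plan"]}

```bash
mkdir -p pics
cat > h.py <<'E'
import numpy as np, cv2
from station import ctrl, cams
from scipy.spatial.transform import Rotation as R
def cloud(n):
    im,d=cams.camera(n); i=cams.camera_info(n)
    v,u=np.mgrid[:400,:640]
    P=np.stack([(u-i['cx'])/i['fx']*d,(v-i['cy'])/i['fy']*d,d],-1)
    T=np.linalg.inv(i['world_to_cam'])
    W=P@T[:3,:3].T+T[:3,3]; W[d<=0]=np.nan
    return im,W
E
python3 - <<'E'
from h import *
print(ctrl.get_obs())
a=[]
for n in ['scene','side']:
    im,W=cloud(n); np.savez('pics/'+n,im=im,W=W); a.append(im)
    i=cams.camera_info(n); print(n,np.linalg.inv(i['world_to_cam']).round(3).tolist(),i['fx'])
cv2.imwrite('pics/a.png',a[0]);cv2.imwrite('pics/b.png',a[1])
E
```

```text
{'time_s': 0.0, 'qpos': array([-6.66098554e-02,  3.00473395e-01,  1.52163560e+00,  6.95803253e-06,
        1.32070259e+00, -6.65932923e-02]), 'joint_vel': array([ 0.00093461, -0.00066061,  0.00030339,  0.00108108,  0.00019625,
        0.00066898]), 'tau': array([-1.53750298e-03, -5.31805658e+01, -3.52735734e+01,  7.07558286e-02,
        2.43994006e-02, -4.79655944e-05]), 'ee_pos': array([5.49713282e-01, 1.26012195e-05, 2.04862015e-01]), 'eef_rot': array([-3.14037687e+00, -8.78373852e-05,  1.57077798e+00]), 'force': array([-1.13085882, -1.15775414,  0.52869751]), 'moment': array([-0.03157688, -0.0340357 ,  0.03028057]), 'grip_force': 0.0, 'grip_width': 0.09384113799106217}
scene [[0.861, -0.208, 0.464, 0.088], [-0.509, -0.352, 0.786, -0.824], [-0.0, -0.913, -0.409, 0.542], [0.0, 0.0, 0.0, 1.0]] 388.74770909599096
side [[0.999, 0.008, -0.031, 0.619], [0.031, -0.473, 0.88, -1.015], [-0.007, -0.881, -0.473, 0.64], [0.0, 0.0, 0.0, 1.0]] 437.9566329139274
```

View pics/a.png

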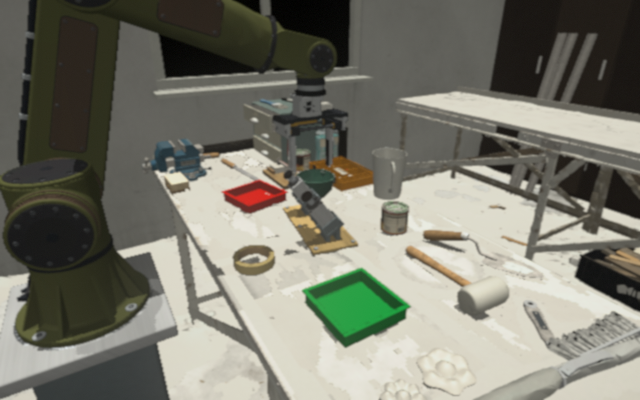

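View pics/b.png

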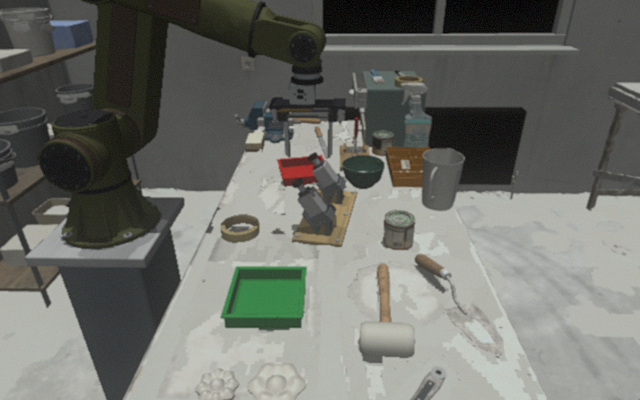

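The scene view shows the green tray at (356,303), the red tray at (255,195) and the rack at (320,215). In the side view the right unit is at (318,207), the left at (327,178), the bowl at (363,171) and the tape at (240,228).

Run:
```python
from h import *
im,W=cloud('wrist'); np.savez('pics/wrist',im=im,W=W); cv2.imwrite('pics/c.png',im)
for n in ['scene','side','wrist']:
    f=np.load(f'pics/{n}.npz'); im=f['im'].astype(int);W=f['W']; b,g,r=im[...,0],im[...,1],im[...,2]
    on=(W[...,0]>.2)&(W[...,0]<1)&(abs(W[...,1])<.6)&(W[...,2]>-.02)
    for nm,m in [('green',(g>90)&(r<40)&(b<80)),('red',(r>110)&(g<50)&(b<50))]:
        P=W[m&on&(W[...,2]<.05)]
        if len(P)<30: continue
        fl=P[P[:,2]<.012]; top=P[P[:,2]>.028]
        print(n,nm,len(P),'min',P.min(0).round(3),'max',P.max(0).round(3),'floor z',np.median(fl[:,2]).round(4))
        if len(top)>10: print('  top rect',cv2.minAreaRect(top[:,:2].astype('f')*1000), np.median(top[:,2]))
    # plywood
    ply=on&(r-b>45)&(g-b>20)&(W[...,2]<.03)&(W[...,2]>.004)&(abs(W[...,1])<.25)&(W[...,0]>.38)
    P=W[ply]; 
    if len(P): print(n,'ply',len(P),cv2.minAreaRect(P[:,:2].astype('f')*1000),np.median(P[:,2]))
```

```text
scene green 1056 min [ 0.411 -0.388  0.001] max [ 0.55  -0.25   0.036] floor z 0.0042
  top rect ((509.74688720703125, -354.71954345703125), (185.4622802734375, 93.81291198730469), 44.90692138671875) 0.033734371036766464
scene red 585 min [0.418 0.218 0.001] max [0.589 0.403 0.036] floor z 0.0042
  top rect ((501.9587097167969, 311.4818115234375), (154.51959228515625, 156.71971130371094), 14.005914688110352) 0.032960799613510394
scene ply 1402 ((648.315185546875, 41.15008544921875), (527.4660034179688, 457.7305908203125), 74.87821197509766) 0.01147079148749297
side red 145 min [0.425 0.218 0.003] max [0.568 0.397 0.039] floor z 0.006
  top rect ((509.27911376953125, 302.2718505859375), (146.87188720703125, 148.03384399414062), 13.203506469726562) 0.03538240240188273
side ply 995 ((667.55712890625, 58.66571044921875), (506.22698974609375, 389.8388366699219), 63.67957305908203) 0.013327554403799513
wrist green 64 min [ 0.403 -0.299  0.004] max [ 0.546 -0.248  0.037] floor z 0.0057
  top rect ((474.4809875488281, -259.0953369140625), (142.60108947753906, 19.58542251586914), 1.1064820289611816) 0.03496735507625581
wrist ply 12072 ((538.0725708007812, 17.104385375976562), (354.07080078125, 276.3433837890625), 14.17343521118164) 0.012330776821242062
```

View pics/c.png

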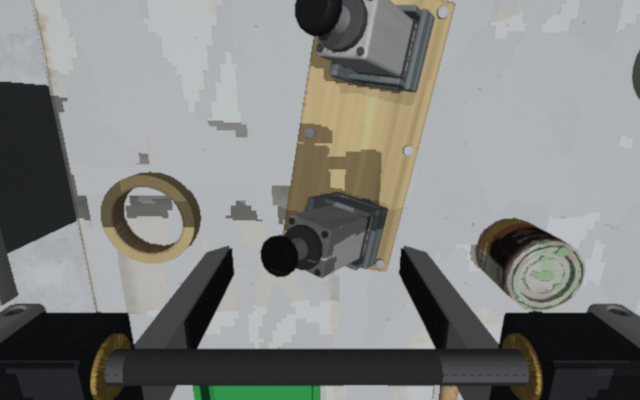

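The wrist view (right = +x, up = +y) shows the right knob at (280,255), the left knob at (318,12, clipped), the plywood rack turned about 14°, the tape at (150,215) and the tin at (535,265). Next I fit the unit model to the merged depth clouds.

```bash
cat > fit.py <<'E'
from h import *
from scipy.optimize import least_squares
def sdf(p):
    def box(q,h):
        d=abs(q)-h; return np.linalg.norm(np.maximum(d,0),axis=1)+np.minimum(d.max(1),0)
    def cyl(q,r,h):
        d=np.stack([np.hypot(q[:,0],q[:,1])-r,abs(q[:,2])-h],1); return np.linalg.norm(np.maximum(d,0),axis=1)+np.minimum(d.max(1),0)
    return np.min([box(p-[0,0,.04],[.022,.022,.04]),cyl(p-[0,0,.084],.019,.004),cyl(p-[0,0,.113],.016,.007)],0)
def fit(P,x0,tilt=None):
    def res(x):
        r=R.from_euler('ZY',[x[3],-(x[4])]); return sdf(r.inv().apply(P-x[:3]))
    s=least_squares(res,x0,loss='cauchy',f_scale=.002,x_scale=[.01,.01,.01,.1,.1])
    r=abs(res(s.x)); return s.x,(r<.003).mean(),len(P)
E
cat > m.py <<'E'
from fit import *
C={n:np.load(f'pics/{n}.npz') for n in ['scene','side','wrist']}
f=C['wrist'];W=f['W'];im=f['im'].astype(int)
m=((im[...,2]-im[...,0]>40)&(W[...,2]>.003)&(W[...,2]<.022)).astype(np.uint8)
n,l,s,c=cv2.connectedComponentsWithStats(cv2.morphologyEx(m,cv2.MORPH_OPEN,np.ones((5,5))))
k=max(range(1,n),key=lambda k:s[k,4]); P=W[l==k]; print('ply',cv2.minAreaRect(P[:,:2].astype('f')*1000),np.median(P[:,2]))
for k in ['scene','side','wrist','all']:
  for nm,seat in [('R',(.575,-.085)),('L',(.615,.085))]:
    Q=np.concatenate([C[j]['W'].reshape(-1,3) for j in (C if k=='all' else [k])])
    yaw=-.24; ax=np.array([-np.cos(yaw)*.573,-np.sin(yaw)*.573,.819]); s=np.array([*seat,.05])
    Q=Q[np.isfinite(Q).all(1)]
    t=(Q-s)@ax; d=np.linalg.norm(Q-s-np.outer(t,ax),axis=1)
    Q=Q[(t>.048)&(t<.14)&(d<.05)]
    if len(Q)<30: print(k,nm,len(Q)); continue
    x,fr,N=fit(Q,[*s,yaw,.61]); print(k,nm,x.round(4),'inl',round(fr,2),N)
for k in C:
  f=C[k];im=f['im'].astype(int);W=f['W'];b,g,r=im[...,0],im[...,1],im[...,2]
  for nm,m,c in [('green',(g>1.6*r)&(g>1.6*b)&(g>40),(.475,-.32)),('red',(r>2*g)&(r>2*b)&(r>60),(.505,.31))]:
    P=W[m&(np.hypot(W[...,0]-c[0],W[...,1]-c[1])<.13)&(W[...,2]>-.01)&(W[...,2]<.05)]
    if len(P)>30: print(k,nm,len(P),cv2.minAreaRect(P[:,:2].astype('f')*1000),P[:,2].min().round(3),P[:,2].max().round(3))
E
python3 m.py
```

```text
ply ((594.1588134765625, 48.47766876220703), (258.7169189453125, 127.93621826171875), 80.10306549072266) 0.012306951328027227
scene R [ 0.5827 -0.0349  0.049  -0.183   0.6095] inl 0.91 406
scene L [ 0.5796  0.0584  0.0616 -1.2481  0.8652] inl 0.48 350
side R [ 0.5678 -0.1159  0.0798 -1.135   1.0423] inl 0.51 410
side L [ 0.5991  0.0555  0.076  -1.1129  0.997 ] inl 0.47 382
wrist R [ 0.5856 -0.0351  0.0506 -0.1705  0.62  ] inl 0.97 1483
wrist L [ 0.6061  0.1179  0.0562 -0.1603  0.5917] inl 0.64 4985
all R [ 0.5857 -0.0352  0.0507 -0.172   0.6207] inl 0.94 2299
all L [ 0.6144  0.1312  0.0505 -0.1845  0.6151] inl 0.92 5717
scene green 4662 ((471.94671630859375, -308.9635925292969), (158.31752014160156, 158.26748657226562), 1.6677254438400269) 0.0 0.037
scene red 1166 ((505.1695861816406, 313.07904052734375), (161.69485473632812, 158.8783721923828), 14.35860538482666) 0.001 0.036
side green 2990 ((476.7743835449219, -308.99249267578125), (154.86996459960938, 159.31732177734375), 1.1728442907333374) 0.002 0.039
side red 550 ((504.8059387207031, 308.3915710449219), (151.56459045410156, 168.1322479248047), 9.12742805480957) 0.001 0.039
wrist green 1801 ((474.49847412109375, -274.34259033203125), (53.42473602294922, 157.11376953125), 89.84843444824219) 0.003 0.037
```

```bash
cat > go.py <<'E'
from h import *
np.set_printoptions(suppress=True,precision=4)
yaw=-.1725; tilt=.615
RU=R.from_euler('ZY',[yaw,-tilt]); u=RU.apply([0,0,1])
SEAT={'R':np.array([.5857,-.0352,.0505]),'L':np.array([.6144,.1315,.0505])}
# tool z=-u, tool y=-rack y, tool x = y x z
ry=RU.apply([0,1,0]); RT=R.from_matrix(np.stack([np.cross(-ry,-u),-ry,-u],1))
def down(a): # tool down with y axis at world angle a
    y=np.array([np.cos(a),np.sin(a),0]);z=np.array([0,0,-1.]); return R.from_matrix(np.stack([np.cross(y,z),y,z],1))
def row(p,Rt):
    o=ctrl.get_obs(); Rc=R.from_euler('xyz',o['eef_rot'])
    print('row mm',(Rc.inv().apply(np.array(p)-o['ee_pos'])*1000).round(1),'rv',(Rc.inv()*Rt).as_rotvec().round(3),'deg',np.degrees((Rc.inv()*Rt).magnitude()).round(1))
def st():
    o=ctrl.get_obs(); print('t',round(o['time_s'],2),'pos',o['ee_pos'].round(4),'F.u',round(o['force']@u,2),'F',o['force'].round(2),'w',round(o['grip_width'],4),'gf',round(o['grip_force'],1),'q',o['qpos'].round(2))
E
sed -i 's/(.575,-.085)/(.5857,-.0352)/;s/(.615,.085)/(.6144,.1315)/;s/-\.24/-.1725/' m.py; python3 m.py | head -9
python3 - <<'E'
from go import *
i=cams.camera_info('wrist'); o=ctrl.get_obs(); Rc=R.from_euler('xyz',o['eef_rot'])
T=np.linalg.inv(i['world_to_cam']); print('cam in tool',Rc.inv().apply(T[:3,3]-o['ee_pos']))
row([.50,.08,.30],down(np.radians(-99.9)))
row([.50,.08,.30],RT)
print((down(np.radians(-99.9)).inv()*RT).as_rotvec())
for s in 'LR': print(s,SEAT[s]+.12*u)
E
```

```text
ply ((594.1588134765625, 48.47766876220703), (258.7169189453125, 127.93621826171875), 80.10306549072266) 0.012306951328027227
scene R [ 0.5827 -0.0349  0.049  -0.1822  0.6088] inl 0.92 445
scene L [ 0.6106  0.133   0.0482 -0.1811  0.5967] inl 0.87 335
side R [ 0.5867 -0.0356  0.051  -0.1734  0.6166] inl 0.9 483
side L [ 0.6164  0.131   0.0511 -0.1979  0.62  ] inl 0.87 373
wrist R [ 0.5855 -0.036   0.0506 -0.1658  0.6211] inl 0.96 4379
wrist L [ 0.6145  0.1313  0.0505 -0.1818  0.6163] inl 0.96 5457
all R [ 0.5857 -0.0358  0.0507 -0.1657  0.6224] inl 0.95 5307
all L [ 0.6145  0.1314  0.0505 -0.1811  0.6159] inl 0.95 6165
cam in tool [ 0.0825 -0.0002 -0.1796]
row mm [ 80.  -49.9 -94.9] rv [-0.001  0.001  1.744] deg 99.9
row mm [ 80.  -49.9 -94.9] rv [-0.535  0.45   1.682] deg 104.3
[ 0.0001  0.615  -0.0003]
L [0.5462 0.1434 0.1485]
R [ 0.5175 -0.0233  0.1485]
```

All three views agree to within 2–4 mm, with the seat height at 50 mm. I lift and yaw first, closing the fingers.

The rows are not in the units I measure in: shifts go in shares of 1 m and turns go in shares of pi rad. I convert before sending: -95 mm / 1000 = -0.095, 80 mm / 1000 = 0.08, 1.744 rad / 3.1416 = 0.5551.

Emit:
{"name": "arm_command", "arguments": {"plan": [[[0,0,-0.05,0,0,0.0477,1],[0.04,-0.025,-0.095,0,0,0.0955,1],[0.08,-0.05,-0.095,0,0,0.1432,1],[0.08,-0.05,-0.095,0,0,0.191,1],[0.08,-0.05,-0.095,0,0,0.2387,1],[0.08,-0.05,-0.095,0,0,0.2865,1],[0.08,-0.05,-0.095,0,0,0.3342,1],[0.08,-0.05,-0.095,0,0,0.382,1],[0.08,-0.05,-0.095,0,0,0.4297,1],[0.08,-0.05,-0.095,0,0,0.4775,1],[0.08,-0.05,-0.095,0,0,0.5252,1],[0.08,-0.05,-0.095,0,0,0.5551,1]]], "squeeze": 20}}

```text
time_s: 1.35
ee_pos: [0.4999, 0.08, 0.3002]
eef_rot: [3.141, 0.0, -0.179]
force: [-0.1, -0.3, 0.0]
grip_width: 0.0022
grip_force: 0.0
```

```bash
python3 -c "
from go import *
st(); row(SEAT['L']+.16*u,RT)"
```

```text
t 1.35 pos [0.4999 0.08   0.3002] F.u 0.05 F [-0.13 -0.27  0.01] w 0.0022 gf 0.0 q [ 0.09  0.14  1.49 -0.    1.51  1.84]
row mm [ 11.2 -70.5 119. ] rv [ 0.002  0.615 -0.006] deg 35.3
```

To row units: 119 mm / 1000 = 0.119, 100 mm / 1000 = 0.1, 0.615 rad / 3.1416 = 0.1958.

Emit:
{"name": "arm_command", "arguments": {"plan": [[[0.005,-0.03,0.02,0,0.0414,0,1],[0.011,-0.07,0.04,0,0.0828,0,1],[0.011,-0.07,0.06,0,0.1241,0,1],[0.011,-0.07,0.08,0,0.1655,0,1],[0.011,-0.07,0.1,0.0006,0.1958,-0.0019,1],[0.011,-0.07,0.119,0.0006,0.1958,-0.0019,1],[0.011,-0.07,0.119,0.0006,0.1958,-0.0019,1],[0.011,-0.07,0.119,0.0006,0.1958,-0.0019,1],[0.011,-0.07,0.119,0.0006,0.1958,-0.0019,1]]]}}

```text
time_s: 2.25
ee_pos: [0.5236, 0.1471, 0.1828]
eef_rot: [-3.141, -0.616, -0.168]
force: [0.7, 0.8, 0.6]
grip_width: 0.0002
grip_force: 0.0
```

```bash
python3 -c "
from go import *
st(); row(SEAT['L']+.12*u,RT)
im,W=cloud('scene'); cv2.imwrite('pics/d.png',cv2.resize(im[100:300,180:420],None,fx=3,fy=3))"
```

```text
t 2.25 pos [0.5236 0.1471 0.1828] F.u 0.16 F [0.7  0.76 0.59] w 0.0002 gf 0.0 q [ 0.35  0.06  1.98 -0.52  0.61  2.44]
row mm [-1.1 -0.1 41.2] rv [-0.004 -0.001  0.004] deg 0.3
```

View pics/d.png

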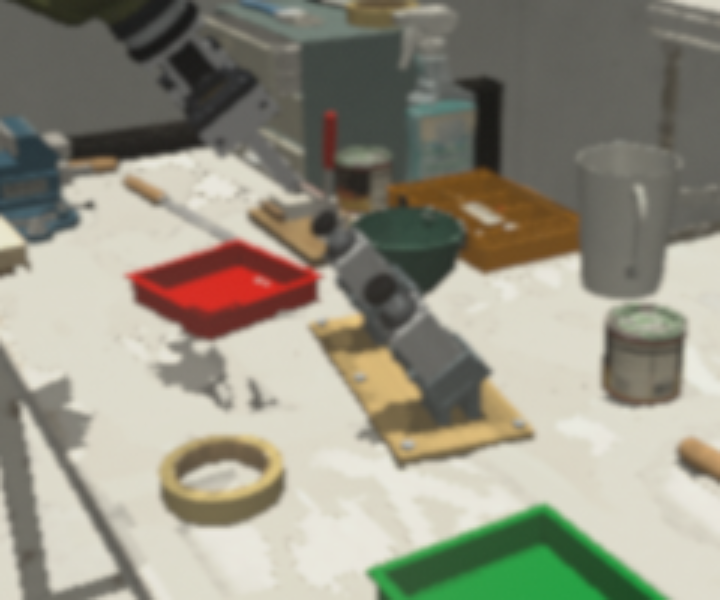

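The scene crop shows the fingers lined up over the left knob, at crop pixel (322,222). Press next.

To row units: 52 mm / 1000 = 0.052, 49 mm / 1000 = 0.049.

Emit:
{"name": "arm_command", "arguments": {"plan": [[[-0.001,0,0.02,0,0,0,1],[-0.001,0,0.036,0,0,0,1],[-0.001,0,0.042,0,0,0,1],[-0.001,0,0.046,0,0,0,1],[-0.001,0,0.049,0,0,0,1],[-0.001,0,0.052,0,0,0,1],[-0.001,0,0.052,0,0,0,1],[-0.001,0,0.052,0,0,0,1],[-0.001,0,0.052,0,0,0,1]]]}}

```text
time_s: 3.2
ee_pos: [0.5517, 0.1423, 0.1387]
eef_rot: [-3.141, -0.615, -0.167]
force: [-1.8, -0.7, 2.6]
grip_width: 0.0005
grip_force: 1.6
```

```bash
python3 -c "
from go import *
st(); print('depth mm along axis past knob rest',1000*(.12-(ctrl.get_obs()['ee_pos']-SEAT['L'])@u))"
```

```text
t 3.2 pos [0.5517 0.1423 0.1387] F.u 3.1 F [-1.75 -0.66  2.65] w 0.0005 gf 1.6 q [ 0.32  0.18  1.96 -0.58  0.51  2.5 ]
depth mm along axis past knob rest 11.228575044197997
```

To row units: 169 mm / 1000 = 0.169, 150 mm / 1000 = 0.15.

Emit:
{"name": "arm_command", "arguments": {"plan": [[[0,0,-0.03,0,0,0,1],[0,0,-0.06,0,0,0,1],[0,0.04,-0.06,0,0,0,1],[0,0.08,-0.06,0,0,0,1],[0,0.12,-0.06,0,0,0,1],[0,0.15,-0.06,0,0,0,1],[0,0.169,-0.055,0,0,0,1],[0,0.169,-0.051,0,0,0,1],[0,0.169,-0.051,0,0,0,1],[0,0.169,-0.051,0,0,0,1]]]}}

```text
time_s: 4.2
ee_pos: [0.4947, -0.0188, 0.18]
eef_rot: [-3.141, -0.615, -0.166]
force: [0.4, 0.2, -0.5]
grip_width: 0.0006
grip_force: 0.0
```

```bash
python3 -c "
from go import *
st(); row(SEAT['R']+.12*u,RT)"
```

```text
t 4.2 pos [ 0.4947 -0.0188  0.18  ] F.u -0.59 F [ 0.43  0.24 -0.45] w 0.0006 gf 0.0 q [-0.09 -0.09  2.14 -0.1   0.48  1.72]
row mm [ 0.8  0.7 39.1] rv [-0.004  0.     0.005] deg 0.4
```

To row units: 51 mm / 1000 = 0.051, 50 mm / 1000 = 0.05.

Emit:
{"name": "arm_command", "arguments": {"plan": [[[0.001,0.001,0.02,0,0,0,1],[0.001,0.001,0.034,0,0,0,1],[0.001,0.001,0.04,0,0,0,1],[0.001,0.001,0.044,0,0,0,1],[0.001,0.001,0.047,0,0,0,1],[0.001,0.001,0.05,0,0,0,1],[0.001,0.001,0.051,0,0,0,1],[0.001,0.001,0.051,0,0,0,1],[0.001,0.001,0.051,0,0,0,1]]]}}

```text
time_s: 5.1
ee_pos: [0.5239, -0.0248, 0.1394]
eef_rot: [-3.141, -0.615, -0.166]
force: [-8.9, 3.3, 7.4]
grip_width: 0.0006
grip_force: 5.7
```

```bash
python3 -c "
from go import *
st(); print('depth mm',1000*(.12-(ctrl.get_obs()['ee_pos']-SEAT['R'])@u))"
```

```text
t 5.1 pos [ 0.5239 -0.0248  0.1394] F.u 11.43 F [-8.94  3.31  7.37] w 0.0006 gf 5.7 q [-0.1   0.05  2.12 -0.11  0.37  1.73]
depth mm 11.225839146026193
```

Right is stiff (11.4 N against 3.1 N, both at 11 mm), so the right unit goes to green and the left to red. Back off and open.

To row units: -35 mm / 1000 = -0.035, -20 mm / 1000 = -0.02.

Emit:
{"name": "arm_command", "arguments": {"plan": [[[0,0,-0.02,0,0,0,1],[0,0,-0.035,0,0,0,0],[0,0,-0.035,0,0,0,-1],[0,0,-0.035,0,0,0,-1],[0,0,-0.035,0,0,0,-1],[0,0,-0.035,0,0,0,-1],[0,0,-0.035,0,0,0,-1],[0,0,-0.035,0,0,0,-1],[0,0,-0.035,0,0,0,-1]]], "squeeze": 25}}

```text
time_s: 6.0
ee_pos: [0.5043, -0.0222, 0.1674]
eef_rot: [-3.142, -0.615, -0.167]
force: [0.2, -1.0, -0.3]
grip_width: 0.0616
grip_force: 0.0
```

```bash
python3 -c "
from go import *
st(); row(SEAT['R']+.045*u,RT)"
```

```text
t 6.0 pos [ 0.5043 -0.0222  0.1674] F.u -0.44 F [ 0.18 -0.96 -0.29] w 0.0616 gf 0.0 q [-0.09 -0.05  2.14 -0.1   0.44  1.72]
row mm [-0.1 -0.9 98. ] rv [-0.003  0.     0.004] deg 0.3
```

To row units: 98 mm / 1000 = 0.098, 80 mm / 1000 = 0.08.

Emit:
{"name": "arm_command", "arguments": {"plan": [[[0,0,0,0,0,0,-1],[0,0,0,0,0,0,-1],[0,-0.001,0,0,0,0,-1],[0,-0.001,0.02,0,0,0,-1],[0,-0.001,0.04,0,0,0,-1],[0,-0.001,0.06,0,0,0,-1],[0,-0.001,0.08,0,0,0,-1],[0,-0.001,0.098,0,0,0,-1],[0,-0.001,0.098,0,0,0,-1],[0,-0.001,0.098,0,0,0,-1]]]}}

```text
time_s: 7.0
ee_pos: [0.5599, -0.0305, 0.0875]
eef_rot: [-3.142, -0.614, -0.167]
force: [-1.1, -0.0, -0.5]
grip_width: 0.094
grip_force: 0.0
```

```bash
python3 -c "
from go import *
st(); row(SEAT['R']+.045*u,RT)"
```

```text
t 7.0 pos [ 0.5599 -0.0305  0.0875] F.u 0.19 F [-1.06 -0.05 -0.5 ] w 0.094 gf 0.0 q [-0.1   0.23  2.06 -0.16  0.24  1.78]
row mm [0.  0.2 0.3] rv [-0.003  0.001  0.004] deg 0.3
```

Emit:
{"name": "arm_command", "arguments": {"plan": [[[0,0,0,0,0,0,1],[0,0,0,0,0,0,1],[0,0,0,0,0,0,1],[0,0,0,0,0,0,1],[0,0,0,0,0,0,1],[0,0,0,0,0,0,1],[0,0,0,0,0,0,1],[0,0,0,0,0,0,1],[0,0,0,0,0,0,1],[0,0,0,0,0,0,1]]], "squeeze": 30}}

```text
time_s: 8.0
ee_pos: [0.5603, -0.0307, 0.0875]
eef_rot: [-3.141, -0.615, -0.167]
force: [-0.9, -2.5, 1.3]
grip_width: 0.0436
grip_force: 29.9
```

```bash
python3 -c "
from go import *
st()"
```

```text
t 8.0 pos [ 0.5603 -0.0307  0.0875] F.u 1.28 F [-0.86 -2.51  1.27] w 0.0436 gf 29.9 q [-0.1   0.23  2.06 -0.16  0.24  1.78]
```

Gripped (43.6 mm opening, 30 N). Draw it out along the axis.

To row units: -120 mm / 1000 = -0.12, -115 mm / 1000 = -0.115.

Emit:
{"name": "arm_command", "arguments": {"plan": [[[0,0,-0.008,0,0,0,1],[0,0,-0.018,0,0,0,1],[0,0,-0.03,0,0,0,1],[0,0,-0.045,0,0,0,1],[0,0,-0.06,0,0,0,1],[0,0,-0.08,0,0,0,1],[0,0,-0.1,0,0,0,1],[0,0,-0.115,0,0,0,1],[0,0,-0.12,0,0,0,1],[0,0,-0.12,0,0,0,1]]]}}

```text
time_s: 9.0
ee_pos: [0.4916, -0.019, 0.1854]
eef_rot: [-3.141, -0.615, -0.167]
force: [0.1, 0.1, -5.3]
grip_width: 0.0439
grip_force: 30.0
```

```bash
python3 -c "
from go import *
st(); row([.474,-.15,.22],down(np.radians(-99.9)));row([.474,-.309,.15],down(np.radians(-99.9)))"
```

```text
t 9.0 pos [ 0.4916 -0.019   0.1854] F.u -4.4 F [ 0.08  0.11 -5.35] w 0.0439 gf 30.0 q [-0.09 -0.11  2.14 -0.1   0.5   1.72]
row mm [ 23.5 132.1 -25.7] rv [-0.002 -0.615  0.006] deg 35.2
row mm [  4.7 288.9  46.7] rv [-0.002 -0.615  0.006] deg 35.2
```

To row units: 289 mm / 1000 = 0.289, 270 mm / 1000 = 0.27, -0.615 rad / 3.1416 = -0.1958.

Emit:
{"name": "arm_command", "arguments": {"plan": [[[0.008,0.03,-0.015,0,-0.0382,0,1],[0.016,0.06,-0.025,0,-0.0764,0,1],[0.023,0.09,-0.025,0,-0.1146,0,1],[0.023,0.12,-0.025,0,-0.1528,0,1],[0.02,0.15,-0.02,-0.0006,-0.1958,0.0019,1],[0.016,0.18,-0.005,-0.0006,-0.1958,0.0019,1],[0.013,0.21,0.01,-0.0006,-0.1958,0.0019,1],[0.01,0.24,0.025,-0.0006,-0.1958,0.0019,1],[0.006,0.27,0.04,-0.0006,-0.1958,0.0019,1],[0.005,0.289,0.047,-0.0006,-0.1958,0.0019,1],[0.005,0.289,0.047,-0.0006,-0.1958,0.0019,1],[0.005,0.289,0.047,-0.0006,-0.1958,0.0019,1]]]}}

```text
time_s: 10.2
ee_pos: [0.4748, -0.309, 0.1495]
eef_rot: [-3.141, 0.001, -0.174]
force: [-0.4, 1.1, -4.4]
grip_width: 0.0434
grip_force: 30.0
```

Run:
```python
from fit import *
from go import st,row,down
st(); row([.474,-.309,.05],down(np.radians(-99.9)))
im,W=cloud('side'); cv2.imwrite('pics/e.png',cv2.resize(im[100:350,180:460],None,fx=2.5,fy=2.5))
i,W2=cloud('scene')
Q=np.concatenate([W.reshape(-1,3),W2.reshape(-1,3)])
Q=Q[(np.hypot(Q[:,0]-.474,Q[:,1]+.309)<.045)&(Q[:,2]>.07)&(Q[:,2]<.145)]
# body below fingers only
Q=Q[Q[:,2]<.140]; print(len(Q),'zmin',Q[:,2].min(), 'ctr',Q.mean(0))
print(fit(Q,[.474,-.309,.105,-.17,0.]))
```

```text
t 10.2 pos [ 0.4748 -0.309   0.1495] F.u -3.23 F [-0.44  1.08 -4.39] w 0.0434 gf 30.0 q [-0.64  0.39  1.54  0.    1.22  1.1 ]
row mm [-0.7  0.1 99.5] rv [-0.001  0.001 -0.001] deg 0.1
841 zmin 0.10366623198419733 ctr [ 0.4699 -0.3237  0.1233]
(array([ 0.4737, -0.308 ,  0.1053, -0.179 ,  0.0099]), np.float64(0.9916765755053508), 841)
```

View pics/e.png

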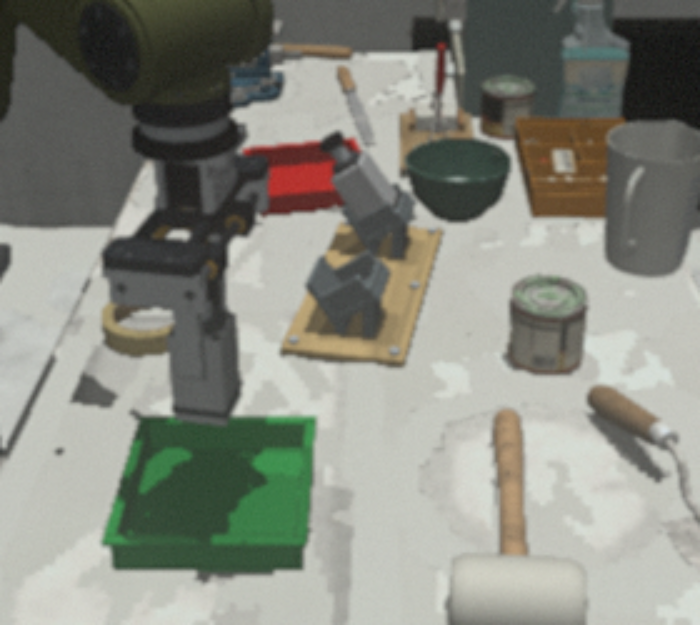

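The side crop shows the unit held upright above the green tray (tray centre at crop (210,495)), and the fit gives a tilt of 0.01 rad and the foot at z = 0.105. Lower it slowly onto the floor.

To row units: 100 mm / 1000 = 0.1, 99 mm / 1000 = 0.099.

Emit:
{"name": "arm_command", "arguments": {"plan": [[[0,0,0.03,0,0,0,1],[0,0,0.06,0,0,0,1],[0,0,0.08,0,0,0,1],[0,0,0.09,0,0,0,1],[0,0,0.095,0,0,0,1],[0,0,0.098,0,0,0,1],[0,0,0.099,0,0,0,1],[0,0,0.1,0,0,0,1],[0,0,0.1,0,0,0,1],[0,0,0.1,0,0,0,1]]]}}

```text
time_s: 11.3
ee_pos: [0.4748, -0.3094, 0.0504]
eef_rot: [3.141, -0.001, -0.173]
force: [0.3, -0.0, -4.2]
grip_width: 0.0438
grip_force: 30.0
```

Still carrying its weight, so go down another 1 mm at a time.

To row units: 1.5 mm / 1000 = 0.0015, 1 mm / 1000 = 0.001.

Emit:
{"name": "arm_command", "arguments": {"plan": [[[0,0,0.001,0,0,0,1],[0,0,0.001,0,0,0,1],[0,0,0.0015,0,0,0,1],[0,0,0.0015,0,0,0,1]]]}}

```text
time_s: 11.7
ee_pos: [0.475, -0.3095, 0.0504]
eef_rot: [3.141, -0.001, -0.173]
force: [-6.5, 5.0, 15.0]
grip_width: 0.0438
grip_force: 30.0
```

Contact with the floor. Relieve the push, then open.

To row units: -1.2 mm / 1000 = -0.0012.

Emit:
{"name": "arm_command", "arguments": {"plan": [[[0,0,-0.0012,0,0,0,1],[0,0,-0.0012,0,0,0,0],[0,0,-0.0012,0,0,0,-1],[0,0,-0.0012,0,0,0,-1],[0,0,-0.0012,0,0,0,-1],[0,0,-0.0012,0,0,0,-1],[0,0,-0.0012,0,0,0,-1],[0,0,-0.0012,0,0,0,-1],[0,0,-0.0012,0,0,0,-1],[0,0,-0.0012,0,0,0,-1]]]}}

```text
time_s: 12.7
ee_pos: [0.4747, -0.3093, 0.0497]
eef_rot: [3.142, 0.0, -0.173]
force: [0.1, -0.2, -0.4]
grip_width: 0.0942
grip_force: 0.0
```

To row units: -250 mm / 1000 = -0.25, -220 mm / 1000 = -0.22.

Emit:
{"name": "arm_command", "arguments": {"plan": [[[0,0,-0.01,0,0,0,-1],[0,0,-0.03,0,0,0,-1],[0,0,-0.06,0,0,0,-1],[0,0,-0.1,0,0,0,-1],[0,0,-0.14,0,0,0,-1],[0,0,-0.18,0,0,0,-1],[0,0,-0.22,0,0,0,-1],[0,0,-0.25,0,0,0,-1],[0,0,-0.25,0,0,0,-1]]]}}

```text
time_s: 13.6
ee_pos: [0.4753, -0.3098, 0.305]
eef_rot: [3.138, -0.007, -0.173]
force: [0.5, -0.5, -0.7]
grip_width: 0.094
grip_force: 0.0
```

Run:
```python
from fit import *
from go import *
import go
st()
i,W=cloud('side'); i2,W2=cloud('scene')
Q=np.concatenate([W.reshape(-1,3),W2.reshape(-1,3)])
q=Q[(np.hypot(Q[:,0]-.474,Q[:,1]+.309)<.045)&(Q[:,2]>.02)&(Q[:,2]<.14)]
print(fit(q,[.474,-.309,.005,-.17,0.]))
# left unit recheck
s=SEAT['L'];P=Q[np.isfinite(Q).all(1)];t=(P-s)@u;d=np.linalg.norm(P-s-np.outer(t,u),axis=1)
print(fit(P[(t>.048)&(t<.14)&(d<.05)],[*s,yaw,.615]))
# flipped tool: y=+rack y
RF=RT*R.from_euler('z',np.pi)
row([.50,.13,.30],down(np.radians(80.1)))
row([.50,.13,.30],RF); print((down(np.radians(80.1)).inv()*RF).as_rotvec())
```

```text
t 13.6 pos [ 0.4753 -0.3098  0.305 ] F.u -0.87 F [ 0.48 -0.47 -0.68] w 0.094 gf 0.0 q [-0.64  0.28  1.32 -0.    1.54  1.1 ]
(array([ 0.4738, -0.3086,  0.005 , -0.1742,  0.0009]), np.float64(0.9576379974326059), 2337)
(array([ 0.6154,  0.1322,  0.0512, -0.1717,  0.6186]), np.float64(0.8459343794579173), 701)
row mm [ -50.7 -437.    -0.1] rv [-0.001 -0.001  3.141] deg 180.0
row mm [ -50.7 -437.    -0.1] rv [ 0.95  -0.001  2.994] deg 180.0
[-0.0001 -0.615  -0.0003]
```

The stiff unit stands upright in the green tray (foot z 0.005). Now flip the tool half a turn, because joint 6 would run out of range at the left unit, while travelling left.

To row units: -420 mm / 1000 = -0.42, -390 mm / 1000 = -0.39, -1.65 rad / 3.1416 = -0.5252.

Emit:
{"name": "arm_command", "arguments": {"plan": [[[0,-0.03,0,0,0,-0.0446,-1],[-0.005,-0.065,0,0,0,-0.0891,-1],[-0.01,-0.1,0,0,0,-0.1337,-1],[-0.015,-0.135,0,0,0,-0.1783,-1],[-0.02,-0.17,0,0,0,-0.2228,-1],[-0.025,-0.205,0,0,0,-0.2674,-1],[-0.03,-0.24,0,0,0,-0.3119,-1],[-0.035,-0.275,0,0,0,-0.3565,-1],[-0.04,-0.31,0,0,0,-0.4011,-1],[-0.045,-0.35,0,0,0,-0.4456,-1],[-0.05,-0.39,0,0,0,-0.4902,-1],[-0.051,-0.42,0,0,0,-0.5252,-1]]]}}

```text
time_s: 14.9
ee_pos: [0.496, 0.1153, 0.2985]
eef_rot: [-3.139, 0.0, 1.483]
force: [1.1, -0.4, 0.5]
grip_width: 0.0938
grip_force: 0.0
```

```bash
cat >> go.py <<'E'
RF=RT*R.from_euler('z',np.pi); DF=down(np.radians(80.1))
E
python3 -c "
from go import *
st(); row([.50,.13,.30],DF)"
```

```text
t 14.9 pos [0.496  0.1153 0.2985] F.u -0.24 F [ 1.13 -0.43  0.54] w 0.0938 gf 0.0 q [0.16 0.15 1.49 0.   1.5  0.24]
row mm [15.   2.7 -1.5] rv [-0.002 -0.001 -1.485] deg 85.1
```

To row units: 15 mm / 1000 = 0.015, 10 mm / 1000 = 0.01, -1.485 rad / 3.1416 = -0.4727.

Emit:
{"name": "arm_command", "arguments": {"plan": [[[0.005,0.001,0,0,0,-0.0446,-1],[0.01,0.002,0,0,0,-0.0891,-1],[0.015,0.003,0,0,0,-0.1337,-1],[0.015,0.003,0,0,0,-0.1783,-1],[0.015,0.003,0,0,0,-0.2228,-1],[0.015,0.003,0,0,0,-0.2674,-1],[0.015,0.003,0,0,0,-0.3119,-1],[0.015,0.003,0,0,0,-0.3565,-1],[0.015,0.003,0,0,0,-0.4011,-1],[0.015,0.003,0,0,0,-0.4456,-1],[0.015,0.003,-0.001,0,0,-0.4727,-1],[0.015,0.003,-0.001,0,0,-0.4727,-1]]]}}

```text
time_s: 16.1
ee_pos: [0.5008, 0.1278, 0.2996]
eef_rot: [-3.141, -0.002, 2.963]
force: [1.1, -0.0, -0.0]
grip_width: 0.094
grip_force: 0.0
```

```bash
python3 -c "
from go import *
st(); row(SEAT['L']+.15*u,RF)"
```

```text
t 16.1 pos [0.5008 0.1278 0.2996] F.u -0.69 F [ 1.13 -0.03 -0.05] w 0.094 gf 0.0 q [ 0.18  0.17  1.46 -0.    1.51 -1.21]
row mm [-24.8  23.4 126.5] rv [-0.003 -0.617 -0.006] deg 35.3
```

To row units: 126 mm / 1000 = 0.126, 100 mm / 1000 = 0.1, -0.617 rad / 3.1416 = -0.1964.

Emit:
{"name": "arm_command", "arguments": {"plan": [[[-0.005,0.005,0,0,-0.0414,0,-1],[-0.01,0.01,0.01,0,-0.0828,0,-1],[-0.015,0.015,0.02,0,-0.1241,0,-1],[-0.02,0.02,0.04,0,-0.1655,0,-1],[-0.025,0.023,0.07,-0.001,-0.1964,-0.0019,-1],[-0.025,0.023,0.1,-0.001,-0.1964,-0.0019,-1],[-0.025,0.023,0.126,-0.001,-0.1964,-0.0019,-1],[-0.025,0.023,0.126,-0.001,-0.1964,-0.0019,-1],[-0.025,0.023,0.126,-0.001,-0.1964,-0.0019,-1],[-0.025,0.023,0.126,-0.001,-0.1964,-0.0019,-1]]]}}

```text
time_s: 17.1
ee_pos: [0.5305, 0.1462, 0.1762]
eef_rot: [3.139, 0.619, 2.966]
force: [-0.4, 0.5, 0.7]
grip_width: 0.0942
grip_force: 0.0
```

```bash
python3 -c "
from go import *
st(); row(SEAT['L']+.045*u,RF)"
```

```text
t 17.1 pos [0.5305 0.1462 0.1762] F.u 0.88 F [-0.43  0.54  0.71] w 0.0942 gf 0.0 q [ 0.34  0.09  1.98 -0.54  0.59 -0.68]
row mm [  3.3  -0.2 106.8] rv [ 0.001  0.004 -0.003] deg 0.3
```

To row units: 106 mm / 1000 = 0.106, 95 mm / 1000 = 0.095.

Emit:
{"name": "arm_command", "arguments": {"plan": [[[0.003,0,0.015,0,0,0,-1],[0.003,0,0.035,0,0,0,-1],[0.003,0,0.055,0,0,0,-1],[0.003,0,0.075,0,0,0,-1],[0.003,0,0.095,0,0,0,-1],[0.003,0,0.106,0,0,0,-1],[0.003,0,0.106,0,0,0,-1],[0.003,0,0.106,0,0,0,-1]]]}}

```text
time_s: 17.9
ee_pos: [0.5881, 0.1361, 0.0874]
eef_rot: [3.14, 0.618, 2.967]
force: [0.4, 0.7, -0.4]
grip_width: 0.0942
grip_force: 0.0
```

```bash
python3 -c "
from go import *
st(); row(SEAT['L']+.045*u,RF)"
```

```text
t 17.9 pos [0.5881 0.1361 0.0874] F.u -0.5 F [ 0.39  0.66 -0.42] w 0.0942 gf 0.0 q [ 0.28  0.34  1.92 -0.69  0.41 -0.54]
row mm [-0.5  0.   0.6] rv [ 0.001  0.003 -0.002] deg 0.2
```

Emit:
{"name": "arm_command", "arguments": {"plan": [[[0,0,0,0,0,0,1],[0,0,0,0,0,0,1],[0,0,0,0,0,0,1],[0,0,0,0,0,0,1],[0,0,0,0,0,0,1],[0,0,0,0,0,0,1],[0,0,0,0,0,0,1],[0,0,0,0,0,0,1],[0,0,0,0,0,0,1],[0,0,0,0,0,0,1]]], "squeeze": 30}}

```text
time_s: 18.9
ee_pos: [0.588, 0.136, 0.0865]
eef_rot: [3.14, 0.617, 2.968]
force: [-0.0, 1.3, -0.3]
grip_width: 0.0439
grip_force: 30.0
```

To row units: -120 mm / 1000 = -0.12, -115 mm / 1000 = -0.115.

Emit:
{"name": "arm_command", "arguments": {"plan": [[[0,0,-0.008,0,0,0,1],[0,0,-0.018,0,0,0,1],[0,0,-0.03,0,0,0,1],[0,0,-0.045,0,0,0,1],[0,0,-0.06,0,0,0,1],[0,0,-0.08,0,0,0,1],[0,0,-0.1,0,0,0,1],[0,0,-0.115,0,0,0,1],[0,0,-0.12,0,0,0,1],[0,0,-0.12,0,0,0,1]]]}}

```text
time_s: 19.9
ee_pos: [0.5193, 0.1479, 0.1844]
eef_rot: [3.14, 0.617, 2.968]
force: [-0.6, 0.4, -4.4]
grip_width: 0.0437
grip_force: 30.0
```

```bash
python3 -c "
from go import *
st(); row([.505,.16,.21],DF);row([.505,.311,.15],DF)"
```

```text
t 19.9 pos [0.5193 0.1479 0.1844] F.u -3.25 F [-0.58  0.41 -4.43] w 0.0437 gf 30.0 q [ 0.36  0.05  1.99 -0.53  0.62 -0.68]
row mm [ -1.6   9.5 -30.3] rv [ 0.001  0.617 -0.001] deg 35.4
row mm [ 54.4 158.2   3.7] rv [ 0.001  0.617 -0.001] deg 35.4
```

To row units: 158 mm / 1000 = 0.158, 130 mm / 1000 = 0.13, 0.617 rad / 3.1416 = 0.1964.

Emit:
{"name": "arm_command", "arguments": {"plan": [[[0,0.005,-0.015,0,0.0382,0,1],[0,0.01,-0.03,0,0.0764,0,1],[0.005,0.02,-0.03,0,0.1146,0,1],[0.012,0.04,-0.028,0,0.1528,0,1],[0.022,0.07,-0.02,0.0003,0.1964,-0.0003,1],[0.032,0.1,-0.012,0.0003,0.1964,-0.0003,1],[0.043,0.13,-0.004,0.0003,0.1964,-0.0003,1],[0.054,0.158,0.004,0.0003,0.1964,-0.0003,1],[0.054,0.158,0.004,0.0003,0.1964,-0.0003,1],[0.054,0.158,0.004,0.0003,0.1964,-0.0003,1],[0.054,0.158,0.004,0.0003,0.1964,-0.0003,1]]]}}

```text
time_s: 21.0
ee_pos: [0.506, 0.31, 0.1497]
eef_rot: [-3.141, -0.0, 2.968]
force: [0.4, -0.2, -3.7]
grip_width: 0.0438
grip_force: 30.0
```

Run:
```python
from fit import *
from go import st,row,DF
st(); row([.505,.311,.05],DF)
im,W=cloud('side'); cv2.imwrite('pics/f.png',cv2.resize(im[50:300,180:460],None,fx=2.5,fy=2.5))
i,W2=cloud('scene')
Q=np.concatenate([W.reshape(-1,3),W2.reshape(-1,3)])
Q=Q[(np.hypot(Q[:,0]-.505,Q[:,1]-.311)<.045)&(Q[:,2]>.07)&(Q[:,2]<.140)]
print(len(Q),'zmin',Q[:,2].min()); print(fit(Q,[.505,.311,.105,-.17,0.]))
```

```text
t 21.0 pos [0.506  0.31   0.1497] F.u -3.3 F [ 0.45 -0.22 -3.7 ] w 0.0438 gf 30.0 q [ 0.49  0.44  1.46 -0.    1.24 -0.91]
row mm [ 1.2  0.9 99.7] rv [-0.001 -0.    -0.001] deg 0.1
321 zmin 0.10477431418240019
(array([ 0.5075,  0.3102,  0.107 , -0.1661, -0.0116]), np.float64(0.8130841121495327), 321)
```

View pics/f.png

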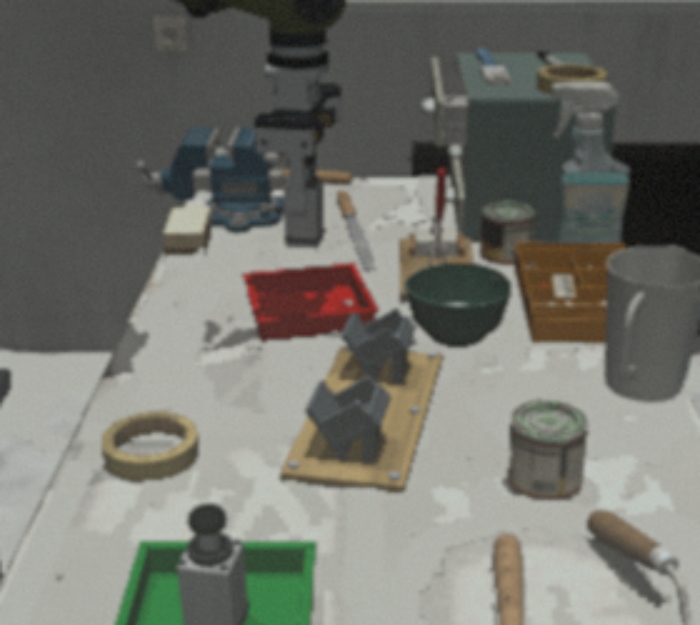

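The crop shows the weak unit held upright at (303,220) above the red tray, whose centre is at (310,298), and the stiff one standing in green at (212,570). Lower it.

To row units: 99 mm / 1000 = 0.099, 98 mm / 1000 = 0.098.

Emit:
{"name": "arm_command", "arguments": {"plan": [[[0,0,0.03,0,0,0,1],[0,0,0.06,0,0,0,1],[0,0,0.08,0,0,0,1],[0,0,0.09,0,0,0,1],[0,0,0.095,0,0,0,1],[0,0,0.097,0,0,0,1],[0,0,0.098,0,0,0,1],[0,0,0.099,0,0,0,1],[0,0,0.099,0,0,0,1],[0,0,0.099,0,0,0,1]]]}}

```text
time_s: 22.1
ee_pos: [0.5058, 0.3108, 0.0514]
eef_rot: [3.142, 0.0, 2.969]
force: [-1.0, -0.8, -3.9]
grip_width: 0.044
grip_force: 30.0
```

To row units: 1 mm / 1000 = 0.001, 0.5 mm / 1000 = 0.0005.

Emit:
{"name": "arm_command", "arguments": {"plan": [[[0,0,0.0005,0,0,0,1],[0,0,0.0005,0,0,0,1],[0,0,0.001,0,0,0,1],[0,0,0.001,0,0,0,1]]]}}

```text
time_s: 22.5
ee_pos: [0.5057, 0.3108, 0.0503]
eef_rot: [-3.142, 0.0, 2.969]
force: [-1.6, -0.0, 0.3]
grip_width: 0.0439
grip_force: 30.0
```

The weight is off and it is touching the floor. Release and retreat.

Emit:
{"name": "arm_command", "arguments": {"plan": [[[0,0,0,0,0,0,0.5],[0,0,0,0,0,0,0],[0,0,0,0,0,0,-1],[0,0,0,0,0,0,-1],[0,0,0,0,0,0,-1],[0,0,0,0,0,0,-1],[0,0,0,0,0,0,-1],[0,0,0,0,0,0,-1],[0,0,0,0,0,0,-1],[0,0,0,0,0,0,-1]]]}}

```text
time_s: 23.5
ee_pos: [0.5057, 0.3107, 0.05]
eef_rot: [-3.141, -0.0, 2.969]
force: [0.2, 0.6, 0.7]
grip_width: 0.0937
grip_force: 0.0
```

To row units: -220 mm / 1000 = -0.22, -180 mm / 1000 = -0.18.

Emit:
{"name": "arm_command", "arguments": {"plan": [[[0,0,-0.01,0,0,0,-1],[0,0,-0.03,0,0,0,-1],[0,0,-0.06,0,0,0,-1],[0,0,-0.1,0,0,0,-1],[0,0,-0.14,0,0,0,-1],[0,0,-0.18,0,0,0,-1],[0,0,-0.22,0,0,0,-1],[0,0,-0.22,0,0,0,-1],[0,0,-0.22,0,0,0,-1],[0,0,-0.22,0,0,0,-1]]]}}

```text
time_s: 24.5
ee_pos: [0.5053, 0.3105, 0.269]
eef_rot: [-3.14, -0.001, 2.969]
force: [0.5, -0.2, -0.8]
grip_width: 0.094
grip_force: 0.0
```

Run:
```python
from fit import *
from go import st
st()
i,W=cloud('side'); i2,W2=cloud('scene')
Q=np.concatenate([W.reshape(-1,3),W2.reshape(-1,3)])
for c in [(.474,-.309),(.505,.311)]:
    q=Q[(np.hypot(Q[:,0]-c[0],Q[:,1]-c[1])<.045)&(Q[:,2]>.02)&(Q[:,2]<.14)]
    print(fit(q,[*c,.005,-.17,0.]))
```

```text
t 24.5 pos [0.5053 0.3105 0.269 ] F.u -0.95 F [ 0.46 -0.2  -0.81] w 0.094 gf 0.0 q [ 0.49  0.36  1.29 -0.    1.49 -0.91]
(array([ 0.4737, -0.3086,  0.0048, -0.1742, -0.0009]), np.float64(0.9542930371636053), 2341)
(array([ 0.5074,  0.311 ,  0.0051, -0.1875,  0.0094]), np.float64(0.7920560747663551), 856)
```

Both units stand upright on their tray floors.

```bash
python3 -c "
from station import ctrl
print(ctrl.hand_in())"
```

```text
the job is handed in; nothing more can be done
None
```

I pressed both knobs in order and found the right unit stiff (11.4 N at 11 mm) and the left weak (3.1 N at 11 mm); the stiff one now stands upright in the green tray and the weak one in the red tray, and I handed the job in at about 25 s (no verdict was returned).

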